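# Tip a sample tube, load the reader's slide and hold it at the detent

### The arm

A 7-joint arm with a two-finger parallel gripper is mounted at the origin on a cart in front of the work surface, level with it; the furniture and walls round the work are solid. World frame = base frame: x ahead of the robot, y to its left, z up, the work surface at z = 0. Lengths are in m, angles in degrees, forces in N, time in s.
With the tool pointing down it reaches from about 0.4 to 0.85 m from the base axis. Payload 10.4 kg.
Tool frame: the origin (TCP) lies between the finger pads, 19 mm behind the fingertips; this is the grasp point; z points along the fingers, y is the line along which they close (so a half turn about z gives the same grasp; the last joint's range is limited). The gripper opens to 87 mm and grips with 3 to 60 N. Pads are 19 mm wide; open, the fingers measure 117 mm over their backs; the gripper's body (75 mm by 190 mm) begins 51 mm behind the grasp point.
Start: joints at [-66.096, 19.034, -3.707, 83.658, 1.238, 77.344, -5.071], TCP at [0.266, 0.566, 0.241] pointing down, gripper open.
Joint ranges: [-148.97, 148.97], [-28.65, 121.19], [-84.17, 76.75], [9.2, 138.47], [-72.65, 252.65], [3.7, 117.97], [-149.18, 149.18]. Speed limits (degrees/s): [127.2, 127.2, 159.86, 159.86, 180, 180, 180].

### API

Orientations are given as a 3x3 rotation matrix whose columns are the frame's x, y, z axes.
In Python, from rig import env gives the robot as it stands.
- The arm moves only by the tool step_arm, never from a script. Its argument "increments" is a list of rows, each a list of 7 numbers: the turn, a rotation vector about the tool's x, y, z in rad, then the shift along the tool's x, y, z in cm, then the closure, from 0 (fully open) to 1 (shut). In form: [[ax, ay, az, tx, ty, tz, gripper], ...]. A call has 1 to 12 rows; each row shifts and turns the commanded pose from where the row before left it, along the tool's axes as they then stand; what a row does not reach is not made up. A row lasts 1/8 s, in which the tool goes at most 62.5 mm and 10.7 degrees, less where a joint would pass 70% of its speed; a pose out of reach is approached as far as the arm can. A call with a gripper value outside its range is refused whole. The fingers move at their own pace and stop on an object; the grip force is fixed at half the most. Time passes only in rows, so rows that do not move let the fingers close. It gives the time, the measured TCP pose, the force, the opening and the grip force at its end, in the units of the state.
- env.sense(): the state, without advancing time (a new reading comes with each control period).
- env.read_camera(name): name is "scene" or "top" or "wrist"; returns the picture (420x560x3 uint8, red, green, blue); there is no depth.
- env.camera_info(name): a dict with "fx", "fy", "cx", "cy" (pixels), "k1" (the pictures are not rectified: a ray, as slopes to the right and down, at radius r is drawn at 1 + k1 r^2 times it, then the intrinsics apply), "world_from_camera" (4x4, takes a point from camera to world coordinates). Camera axes: x right, y down, z forward; pixel columns grow to the right and rows downward; lengths in m; the calibration is good to about 2 mm. A picture is of the moment at which its call begins: read the wrist's pose just before it. camera_info takes no time and is no camera call; for the wrist camera it gives the pose at the moment of the call.
- env.sign_off(): hands the job in; it is judged then, once.
Trained networks look in the newest picture that a camera, given by its name, has taken for a name from the list of things; names that differ only in an ending like _2 or _b are one class to them, and where a whole thing is asked for, a point or a joint stands for the part that bears it (a point fixed in the world has none). Each returns a list of dicts, best first, with "score" (0 to 1); they miss things now and then, are a little off and sometimes report something else, mostly with a low value. They report only what shows in the picture. A call takes as long as a camera call. They do not tell look-alikes from the thing itself.
- env.cut_out(camera, query): "mask" (420x560 bool, what is visible of it) and "rect" ([left, top, right, bottom] in pixels, round what is visible of it).
The state is a dict: "time": time; "joint_pos": joint angles; "joint_vel": joint speeds; "joint_efforts": joint torques, N m; "tcp_pos": TCP position; "eef_rot": TCP orientation; "force": force on the tool from outside, world axes, zero at the start; "moment": the same for the moment, N m; "grip_width": opening from 0.0 (shut) to 1.0 (fully open); "gripper_force": force on a finger pad.
Only numpy, scipy, OpenCV 4.12 (cv2) and the standard library are available. Lean on these libraries where they do the work, as an engineer would, in place of code of your own. Each camera call takes 0.05 s, during which the arm holds its last target. There are 200 camera calls.

### The job

Take the orange-capped sample tube out of the rack, tip it to about 40 degrees for a moment so the pellet loosens (never over on its side), bring it upright again and stand it fully down in the hole of the reader's slide. Then grip the slide's black knob and push the slide along its rail until the ball detent drops into the notch and the tube stands between the two posts of the reading head, and keep it right there: a spring pulls the slide back, so your program finishes with the gripper still holding the knob at the notch. Leave the blue-capped tube and the other things on the bench as they are.

Things in the scene. Friction and masses are not known exactly. Their poses are not given: they have to be found in the camera images.
- sample_tube: the sample tube: clear self-standing 50 ml tube with an ORANGE screw cap, closed. 100 mm tall; body 28 mm diameter, cap 34 mm diameter over the top 14 mm (86 to 100 mm above the base). About 40 g. Origin: centre of its base; z points up along the tube to the cap. It starts upright in an end hole of the rack.
- blue_tube: the other tube, same shape with a dark BLUE cap, upright in the other end hole of the rack; to be left alone. Origin: centre of its base, z up.
- rack: blue plastic block rack, fixed to the bench, 64 x 160 x 40 mm, long side along its y. Three holes of 31 mm in a row at y = -46, 0, +46 mm, their floors 6 mm above the bench and 34 mm deep; the tubes stand in the two end holes (either way round), the middle one is empty. Origin: centre of its underside.
- reader: the tube reader's base, fixed to the bench: dark metal rail plate 92 mm wide (x), 328 mm long (y +150 to -178 mm), rail top 22 mm above the bench; grey spring housing (34 mm high) at its +y end. The slide runs along its own -y (to the right as seen from the robot). Origin: on the bench, on the rail's centre line under the tube hole's loading place.
- reader_head: reading head across the rail, fixed, 65 to 95 mm past the loading place: white lamp post in front (x -64 to -35 mm, 103 high, 40 wide), white detector housing behind (x 34 to 81, 117 high, 62 wide). Origin: on the bench on the rail's centre line, in the plane of optics and ball; axes as the reader's. Its sprung 10 mm ball drops into the slide's notch when slide_well has y = 0 in this frame.
- slide_well (a point): centre of the floor of the tube hole in the slide's black block, 34 mm above the bench. Hole 32 mm wide, 36 mm deep with a flared grey lead-in collar (40 mm wide at its mouth, 70 mm above the bench, narrowing to 32 at 62 mm); block 50 mm square. A fully seated tube has its base here. The detent notch lies level with it in the slide's front side. Moves with the slide.
- slide_knob (a point): grip point on the axis of the slide's upright black knob: 22 mm diameter, cylindrical from 48 to 74 mm above the bench, top at 80 mm; the point is 64 mm above the bench, 100 mm from the tube hole (toward the reader's +y). The bar under it is 50 mm wide, its top at 34 mm. Moves with the slide.
- slide (a joint): slide travel in m: 0 = home (loading place, held by the spring), grows along the reader's -y, stop at 0.115; at the notch it equals the head's distance from the reader's origin. Spring pulls back 9 to 10 N. The tapered nose meets the ball 50 mm before the notch (1 to 2 N more); the push falls by about 2.5 N as the ball drops in, then climbs 4 N past it. Spring beats detent: let go, it runs home.
- ethanol_bottle: white screw-cap bottle with blue cap, 68 mm diameter, 150 mm tall, standing on the bench; leave alone. Origin: centre of its base.
- timer: white bench timer, 62 x 64 x 20 mm; leave alone. Origin: centre of its underside.
- label_roll: white roll of labels lying flat, 64 mm diameter, 26 mm high; leave alone. Origin: centre of its underside.
- petri_dish: closed petri dish, 89 mm diameter, 15 mm high; leave alone. Origin: centre of its underside.
Not all that is in view belongs to the job. What is shaped like the sample_tube but red is not meant.

How it is judged (in metres and radians):
On the way, in this order (a step that is already met when the one before it is completed fails the run):
1. the sample tube, lifted out of the rack, is tipped to about 40 degrees (30 to 50) for a moment (0.3 s) (height (world z) of sample_tube above 0.045 m and angle between sample_tube's own z axis and vertical between 0.52 and 0.875 rad), for 0.3 s.
2. the sample tube stands upright and fully down in the hole of the slide (horizontal distance between sample_tube and slide_well below 0.004 m and z of sample_tube in the frame of slide_well below 0.004 m and angle between sample_tube's own z axis and vertical below 0.12 rad), for 0.3 s.
At the end, for the whole second after the job is handed in: At rest with the tube hole within 2.5 mm of the head's optical plane along the rail; the gripper holds the knob (TCP within 40 mm of its grip point, fingers pressing with over 2 N); the sample tube stands in the hole, base within 4 mm of the floor centre, under 7 degrees off upright (all of step 2 and y of slide_well in the frame of reader_head between -0.0025 and 0.0025 m and contact force between the fingers and slide above 2 N and distance between the grasp point and slide_knob below 0.04 m and velocity of joint slide between -0.004 and 0.004 m/s); the arm keeps its last pose, push and grip.
It fails at once if the sample tube is tipped past 60 degrees, over toward its side (angle between sample_tube's own z axis and vertical above 1.05 rad).
It fails at once if the blue-capped tube is pulled, moved or tipped (distance of blue_tube from where it was at the start of the episode above 0.015 m or angle between blue_tube's own z axis and vertical above 0.2 rad).
It fails at once if another thing on the bench is pushed about (distance of any of ethanol_bottle, timer, label_roll, petri_dish from where it was at the start of the episode above 0.02 m).
It also fails if it takes over 58 s, if anything falls off the work surface, if the arm or the gripper's body presses on something with over 40 N, if the wrist force passes 120 N, or if a joint passes its speed limit or range.

## Working session

There is one attempt and no reset: what is moved stays moved. The work goes in short steps, Python scripts to look and compute and a tool call to move; the robot and the scene stay as the last step left them, time stands still between calls to the robot, and variables do not carry over. Pictures are saved under pics/ and viewed, at most 10 in all, crops included, and the job is handed in when it is done.

Besides the shell and the picture viewer there is one more tool, called after "Request:" as name([rows], argument=value, ...), one row to a line, values as JSON. step_arm: Moves the arm, as the interface text tells. Its arguments: {"type":"object","properties":{"increments":{"type":"array"}},"required":["increments"]}

```bash
mkdir -p pics; ls; python3 - <<'E'
from rig import env
import cv2,numpy as np
s=env.sense();print(s['time'],s['tcp_pos'],np.round(s['eef_rot'],3).tolist(),s['grip_width'])
ims=[]
for c in('scene','top'):
    im=env.read_camera(c);ims.append(im);i=env.camera_info(c)
    print(c,{k:(np.round(v,4).tolist()) for k,v in i.items()})
    cv2.imwrite(f'pics/{c}0.png',im[:,:,::-1])
    for q in('sample_tube','blue_tube','rack','reader','reader_head','slide_well','slide_knob','ethanol_bottle'):
        print(q,[(round(float(d['score']),2),np.round(d['rect']).tolist()) for d in env.cut_out(c,q)][:3])
print(env.sense()['time'])
E
```

```text
pics
0.0 [0.2659204  0.56521532 0.24046243] [[-0.905, 0.426, -0.001], [0.426, 0.905, -0.001], [-0.0, -0.001, -1.0]] 1.0014723752748642
scene {'fx': 443.587, 'fy': 443.587, 'cx': 275.5358, 'cy': 202.5105, 'k1': -0.1173, 'world_from_camera': [[-0.6719, -0.3782, 0.6368, -0.2274], [-0.7403, 0.3679, -0.5627, 0.681], [-0.0215, -0.8495, -0.5272, 0.6254], [0.0, 0.0, 0.0, 1.0]]}
sample_tube [(0.94, [273.0, 190.0, 288.0, 238.0]), (0.59, [241.0, 252.0, 260.0, 301.0]), (0.56, [220.0, 199.0, 238.0, 228.0])]
blue_tube [(0.81, [217.0, 219.0, 232.0, 255.0])]
rack [(0.58, [212.0, 219.0, 243.0, 274.0])]
reader [(0.76, [237.0, 152.0, 282.0, 222.0])]
reader_head [(0.62, [241.0, 138.0, 297.0, 182.0])]
slide_well [(0.58, [246.0, 165.0, 280.0, 206.0])]
slide_knob [(0.91, [246.0, 166.0, 278.0, 205.0])]
ethanol_bottle []
top {'fx': 419.4689, 'fy': 419.4689, 'cx': 284.0959, 'cy': 212.7899, 'k1': -0.077, 'world_from_camera': [[-0.0045, -0.992, 0.1258, 0.3217], [-1.0, 0.0036, -0.0074, 0.0824], [0.0069, -0.1258, -0.992, 1.2687], [0.0, 0.0, 0.0, 1.0]]}
sample_tube [(0.73, [202.0, 269.0, 220.0, 281.0]), (0.62, [274.0, 225.0, 282.0, 237.0]), (0.54, [233.0, 205.0, 249.0, 218.0])]
blue_tube []
rack [(0.75, [204.0, 199.0, 258.0, 252.0])]
reader [(0.64, [266.0, 137.0, 361.0, 216.0])]
reader_head [(0.76, [308.0, 129.0, 352.0, 182.0])]
slide_well [(0.67, [274.0, 163.0, 329.0, 202.0]), (0.44, [155.0, 236.0, 185.0, 269.0])]
slide_knob [(0.71, [274.0, 163.0, 327.0, 204.0])]
ethanol_bottle [(0.65, [386.0, 157.0, 420.0, 186.0])]
0.9
```

```bash
python3 -c "
import cv2
for c in('scene','top'):
    cv2.imwrite(f'pics/{c}0b.png',cv2.resize(cv2.imread(f'pics/{c}0.png'),(800,600),interpolation=cv2.INTER_CUBIC))"
```

```text
(no output)
```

View pics/scene0b.png

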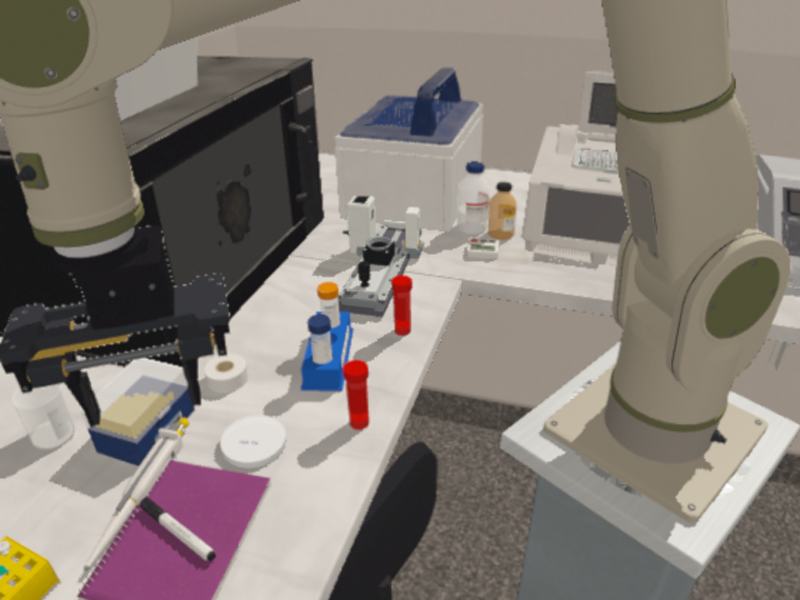

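View pics/top0b.png

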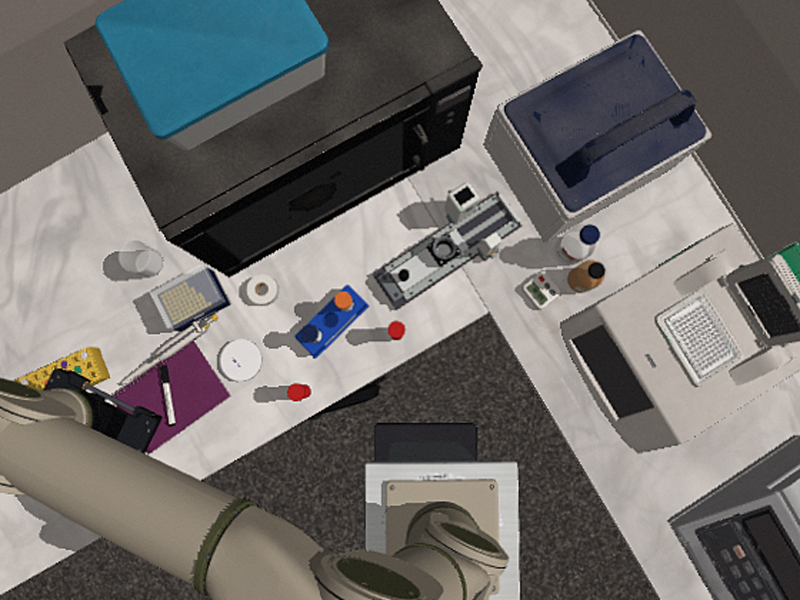

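The scene shows the orange tube in the far rack hole (about 328,290 in the 800-wide picture) and the blue one nearer. There are two red look-alikes. In the top view, orange is at (343,300), blue (317,333), knob (403,275), well (444,248), and the head posts are at (462,195) and (490,243).

```bash
cat > h.py <<'E'
import numpy as np,cv2
def ray(info,u,v):
    K=np.array([[info['fx'],0,info['cx']],[0,info['fy'],info['cy']],[0,0,1]])
    x,y=cv2.undistortPoints(np.array([[[u,v]]],float),K,np.array([info['k1'],0,0,0.]))[0,0]
    T=np.array(info['world_from_camera']);return T[:3,3],T[:3,:3]@[x,y,1]
def onz(info,u,v,z):
    o,d=ray(info,u,v);return o+d*(z-o[2])/d[2]
def proj(info,P):
    T=np.linalg.inv(np.array(info['world_from_camera']));p=T[:3,:3]@np.array(P)+T[:3,3]
    x,y=p[:2]/p[2];f=1+info['k1']*(x*x+y*y);return info['cx']+info['fx']*x*f,info['cy']+info['fy']*y*f
def blob(im,lo,hi,box=None):
    h=cv2.cvtColor(im,cv2.COLOR_RGB2HSV);m=cv2.inRange(h,np.array(lo),np.array(hi))
    if box:
        k=np.zeros_like(m);l,t,r,b=box;k[t:b,l:r]=1;m=m*k
    n,_,st,c=cv2.connectedComponentsWithStats(m)
    return [(int(st[i,4]),c[i].round(1).tolist(),st[i,:4].tolist()) for i in sorted(range(1,n),key=lambda i:-st[i,4])[:4]]
E
python3 - <<'E'
from h import *
from rig import env
im=cv2.imread('pics/top0.png')[:,:,::-1].copy();T=env.camera_info('top')
print(blob(im,(8,150,120),(20,255,255),(180,180,300,260)))
s=.7
for n,u,v,z in(('orange',343,299,.106),('blue',316,331,.106),('knob',404,274,.08),('well',444,247,.07),('post_det',462,193,.117),('post_lamp',491,241,.103),('red1',397,330,.1),('red2',298,391,.1),('timer',541,291,.02),('bottle',590,235,.15),('roll',262,290,.026),('dish',240,360,.015)):
    print(n,onz(T,u*s,v*s,z).round(4))
cv2.imwrite('pics/top_crop.png',cv2.resize(im[120:270,190:390,::-1],(800,600),interpolation=cv2.INTER_CUBIC))
S=env.camera_info('scene');im=cv2.imread('pics/scene0.png')[:,:,::-1].copy()
b=blob(im,(8,150,120),(20,255,255),(180,180,300,260));print(b)
print(onz(S,*b[0][1],.099))
E
```

```text
[(106, [239.7, 209.9], [234, 205, 12, 11])]
orange [0.4794 0.1967 0.106 ]
blue [0.4168 0.2488 0.106 ]
knob [0.5333 0.077  0.08  ]
well [ 0.5908 -0.0051  0.07  ]
post_det [ 0.6902 -0.0391  0.117 ]
post_lamp [ 0.5955 -0.0967  0.103 ]
red1 [0.4187 0.0912 0.1   ]
red2 [0.3008 0.2832 0.1   ]
timer [ 0.5067 -0.2133  0.02  ]
bottle [ 0.5965 -0.2821  0.15  ]
roll [0.51   0.3755 0.026 ]
dish [0.3637 0.4209 0.015 ]
[(141, [229.3, 203.3], [223, 198, 14, 12])]
[0.47870652 0.19635833 0.099     ]
```

View pics/top_crop.png

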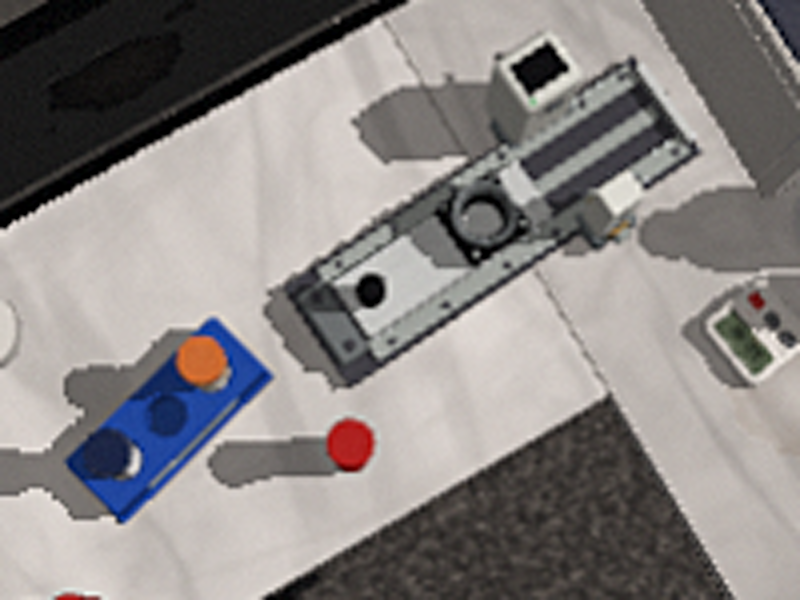

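The top view agrees: orange tube at about (0.479, 0.197), well at (0.591, -0.005) and knob at (0.533, 0.077). The rail direction is about -55°. I'll turn the tool so it closes across the rail and hover over the tube.

Request:
step_arm([
  [0,0,0.173,0,0,0,0],
  [0,0,0.173,0,0,0,0],
  [0,0,0.173,0,0,0,0],
  [0,0,0,-4.2,-0.4,0,0],
  [0,0,0,-4.2,-0.4,0,0],
  [0,0,0,-4.2,-0.4,0,0],
  [0,0,0,-4.2,-0.4,0,0],
  [0,0,0,-4.2,-0.4,0,0],
  [0,0,0,-4.2,-0.4,0,0],
  [0,0,0,-4.2,-0.4,0,0],
  [0,0,0,-4.2,-0.4,0,0],
  [0,0,0,-4.2,-0.4,0,0],
])

```text
time: 2.4
tcp_pos: [0.4544, 0.2343, 0.2415]
eef_rot: [[-0.575, 0.818, 0.0], [0.818, 0.575, 0.001], [0.0, 0.001, -1.0]]
force: [0.2, 0.5, 0.1]
grip_width: 1.003
gripper_force: 0.0
```

```bash
python3 - <<'E'
from rig import env
from h import *
s=env.sense();print(s['time'],s['tcp_pos'].round(4),np.round(s['eef_rot'],3).tolist(),s['joint_pos'],s['force'])
w=env.camera_info('wrist');im=env.read_camera('wrist');print({k:np.round(v,3).tolist() for k,v in w.items()})
cv2.imwrite('pics/w1.png',im[:,:,::-1])
np.save('w1.npy',w,allow_pickle=True)
b=blob(im,(8,150,100),(20,255,255));print(b)
for x in b[:2]: print(onz(w,*x[1],.106))
E
```

```text
2.4 [0.4544 0.2343 0.2415] [[-0.575, 0.818, 0.0], [0.818, 0.575, 0.001], [0.0, 0.001, -1.0]] [-45.96446291   4.22434338  14.33685181 101.45746206  -1.09969827
  74.41487294   3.69876537] [0.20275392 0.53781308 0.08847538]
{'fx': 365.901, 'fy': 365.901, 'cx': 288.148, 'cy': 214.162, 'k1': -0.06, 'world_from_camera': [[0.819, 0.547, 0.173, 0.408], [0.574, -0.781, -0.246, 0.303], [0.001, 0.301, -0.954, 0.385], [0.0, 0.0, 0.0, 1.0]]}
[(1330, [286.4, 256.7], [267, 236, 40, 42]), (57, [490.6, 342.8], [486, 332, 9, 21]), (43, [86.0, 342.5], [83, 335, 7, 18]), (34, [86.1, 316.2], [83, 308, 8, 16])]
[0.4782606  0.20001256 0.106     ]
[0.68365263 0.23644759 0.106     ]
```

View pics/w1.png

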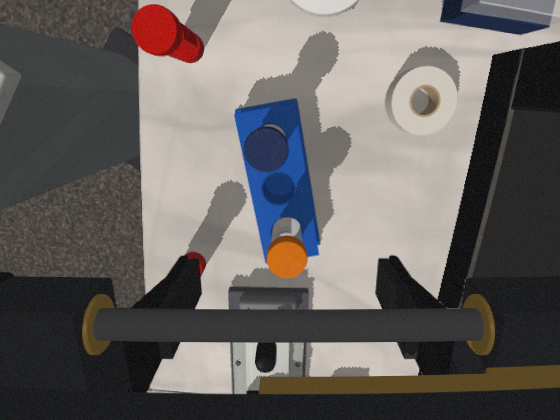

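The wrist picture shows the orange cap at (287,257), just ahead of the fingers. Blue is far behind at (266,148), and a red tube sits outside the left finger. I'll go over the orange tube and down, then close.

Request:
step_arm([
  [0,0,0,-2.2,-0.05,0,0],
  [0,0,0,-2.16,-0.05,0,0],
  [0,0,0,0,0,3,0],
  [0,0,0,0,0,3,0],
  [0,0,0,0,0,3,0],
  [0,0,0,0,0,3,0],
  [0,0,0,0,0,2.5,0],
  [0,0,0,0,0,2.3,0],
  [0,0,0,0,0,0,0],
])

```text
time: 3.58
tcp_pos: [0.477, 0.1989, 0.072]
eef_rot: [[-0.575, 0.818, -0.002], [0.818, 0.575, -0.002], [0.0, -0.003, -1.0]]
force: [0.7, -1.0, 1.0]
grip_width: 0.997
gripper_force: 0.0
```

```bash
python3 - <<'E'
from rig import env
from h import *
s=env.sense();print(s['time'],s['tcp_pos'].round(4),s['force'])
w=env.camera_info('wrist');im=env.read_camera('wrist')
cv2.imwrite('pics/w2.png',im[:,:,::-1])
b=blob(im,(8,150,100),(20,255,255));print(b)
for x in b[:1]: print(onz(w,*x[1],.102), 'tcp px',proj(w,s['tcp_pos']+[0,0,.033]))
E
```

```text
3.575 [0.477  0.1989 0.072 ] [ 0.74324097 -1.0354137   0.95397225]
[(6308, [357.4, 370.8], [243, 342, 317, 52]), (940, [289.2, 301.1], [254, 291, 72, 18]), (91, [89.1, 310.1], [83, 296, 14, 29]), (88, [487.4, 310.7], [480, 297, 13, 27])]
[0.50829608 0.20242197 0.102     ] tcp px (np.float64(284.4369936408344), np.float64(343.0167781727573))
```

View pics/w2.png

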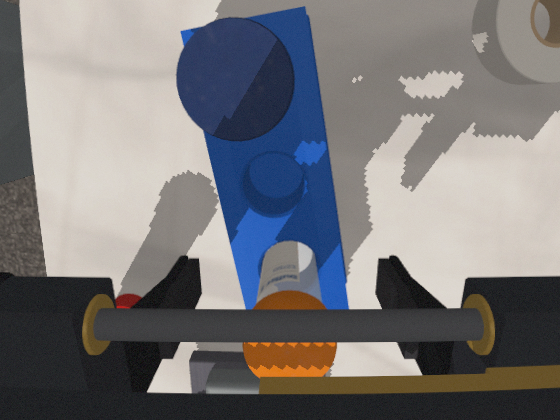

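The picture shows the orange cap (centre about 290,342) between the fingers, within 2 mm of the tool axis. I'll correct by 2 mm in y and close.

Request:
step_arm([
  [0,0,0,0,0.2,0,0],
  [0,0,0,0,0,0,0.3],
  [0,0,0,0,0,0,0.5],
  [0,0,0,0,0,0,0.8],
  [0,0,0,0,0,0,0.8],
  [0,0,0,0,0,0,0.8],
  [0,0,0,0,0,0,0.8],
  [0,0,0,0,0,0,0.8],
])

```text
time: 4.62
tcp_pos: [0.4796, 0.2004, 0.0732]
eef_rot: [[-0.575, 0.818, -0.0], [0.818, 0.575, 0.0], [0.0, -0.0, -1.0]]
force: [-0.0, -0.2, 0.1]
grip_width: 0.384
gripper_force: 30.0
```

The width reads 33 mm, so the pads are only catching the cap's lower edge. I'll regrip higher so they cover the whole cap.

Request:
step_arm([
  [0,0,0,0,0,0,0.4],
  [0,0,0,0,0,0,0.4],
  [0,0,0,0,0,-1.1,0.4],
  [0,0,0,0,0,-1.1,0.4],
  [0,0,0,0,0,0,0.8],
  [0,0,0,0,0,0,0.8],
  [0,0,0,0,0,0,0.8],
  [0,0,0,0,0,0,0.8],
  [0,0,0,0,0,0,0.8],
])

```text
time: 5.75
tcp_pos: [0.4796, 0.2003, 0.0951]
eef_rot: [[-0.575, 0.818, -0.0], [0.818, 0.575, -0.0], [0.0, -0.0, -1.0]]
force: [0.4, -0.3, -0.2]
grip_width: 0.37
gripper_force: 30.0
```

Request:
step_arm([
  [0,0,0,0,0,-1,0.8],
  [0,0,0,0,0,-2,0.8],
  [0,0,0,0,0,-2.5,0.8],
  [0,0,0,0,0,-2.5,0.8],
  [0,0,0,0,0,-2.5,0.8],
  [0,0,0,0,0,-2.5,0.8],
  [0,0,0,0,0,-2,0.8],
  [0,0,0,0,0,0,0.8],
])

```text
time: 6.75
tcp_pos: [0.4803, 0.2007, 0.247]
eef_rot: [[-0.574, 0.819, 0.003], [0.819, 0.574, 0.002], [-0.0, 0.003, -1.0]]
force: [0.5, 0.1, -1.1]
grip_width: 0.373
gripper_force: 30.0
```

```bash
python3 - <<'E'
from rig import env
from h import *
s=env.sense();print(s['time'],s['tcp_pos'].round(4),s['joint_pos'].round(1))
a=env.read_camera('scene');i=env.camera_info('scene')
w=env.read_camera('wrist')
u,v=map(int,proj(i,s['tcp_pos']));print(u,v)
c=cv2.resize(a[max(0,v-70):v+70,u-70:u+70],(400,400),interpolation=cv2.INTER_CUBIC)
cv2.imwrite('pics/l.png',np.hstack([c,cv2.resize(w,(400,300))[:, :] if 0 else cv2.resize(w,(400,400))])[:,:,::-1])
E
```

```text
6.75 [0.4803 0.2007 0.247 ] [-43.4   5.1  16.8  99.9  -1.6  75.    8.8]
221 143
```

View pics/l.png

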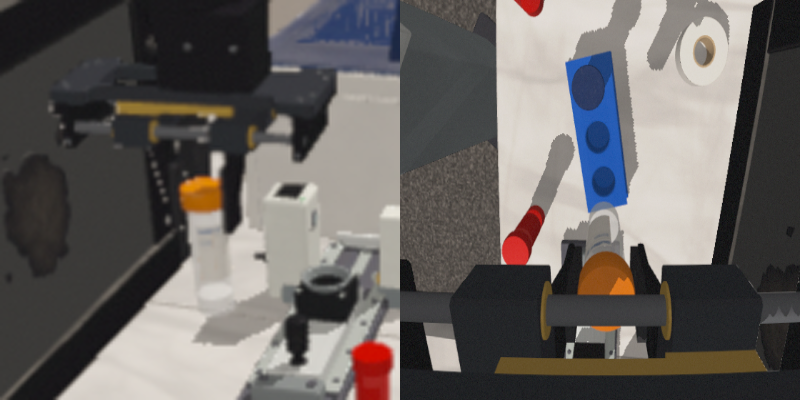

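The tube is out and held upright by the cap. In the wrist view the cap sits centred between the pads at (605,290), and blue is undisturbed. Now I'll tip it 40° about tool x and hold.

Request:
step_arm([
  [-0.14,0,0,0,0,0,0.8],
  [-0.14,0,0,0,0,0,0.8],
  [-0.14,0,0,0,0,0,0.8],
  [-0.14,0,0,0,0,0,0.8],
  [-0.14,0,0,0,0,0,0.8],
  [0,0,0,0,0,0,0.8],
  [0,0,0,0,0,0,0.8],
  [0,0,0,0,0,0,0.8],
  [0,0,0,0,0,0,0.8],
])

```text
time: 7.98
tcp_pos: [0.4801, 0.2007, 0.2455]
eef_rot: [[-0.575, 0.626, 0.527], [0.818, 0.44, 0.37], [-0.0, 0.644, -0.765]]
force: [0.2, -0.0, -0.3]
grip_width: 0.376
gripper_force: 30.0
```

```bash
python3 - <<'E'
from rig import env
from h import *
a=env.read_camera('scene');i=env.camera_info('scene')
s=env.sense();R=np.array(s['eef_rot']);print(s['joint_pos'].round(1))
g=a.copy()
for d in(-.011,.089):
    u,v=proj(i,s['tcp_pos']+R[:,2]*d);print(u,v);cv2.circle(g,(int(u),int(v)),1,(255,0,255),-1)
u,v=map(int,proj(i,s['tcp_pos']))
c=cv2.resize(g[max(0,v-70):v+70,u-70:u+70],(560,560),interpolation=cv2.INTER_CUBIC)
cv2.imwrite('pics/tilt.png',c[:,:,::-1])
E
```

```text
[-42.6 -21.4  16.5 131.4  -1.   29.6  10.7]
224.92607381676987 140.71883487362376
199.81974349700005 170.89259492241132
```

View pics/tilt.png

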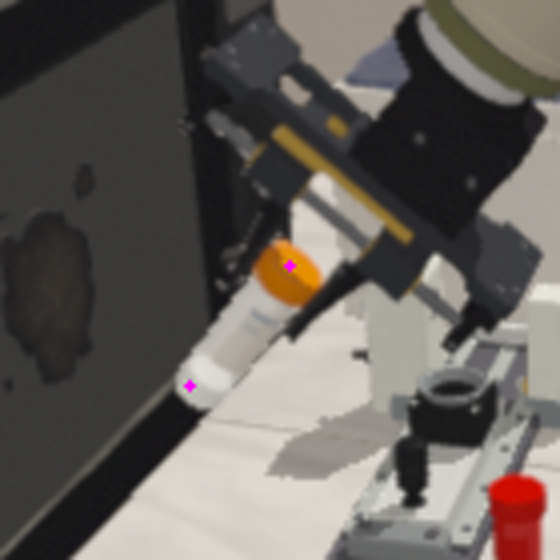

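The tube follows the tool to 40° (marker and base agree near 190,385). Now back upright, and on past the slide hole at height to look back at the hole.

Request:
step_arm([
  [0.14,0,0,0,0,0,0.8],
  [0.14,0,0,0,0,0,0.8],
  [0.14,0,0,0,0,0,0.8],
  [0.14,0,0,0,0,0,0.8],
  [0.14,0,0,0,0,0,0.8],
  [0,0,0,0,0,0,0.8],
])

```text
time: 8.78
tcp_pos: [0.4805, 0.2016, 0.2441]
eef_rot: [[-0.575, 0.818, -0.001], [0.818, 0.575, -0.002], [-0.001, -0.002, -1.0]]
force: [-0.3, 0.3, -1.4]
grip_width: 0.378
gripper_force: 30.0
```

Request:
step_arm([
  [0,0,0,-2,-0.2,0,0.8],
  [0,0,0,-3.6,-0.3,0,0.8],
  [0,0,0,-3.6,-0.3,0,0.8],
  [0,0,0,-3.6,-0.3,0,0.8],
  [0,0,0,-3.6,-0.3,0,0.8],
  [0,0,0,-3.6,-0.3,0,0.8],
  [0,0,0,-3.6,-0.3,0,0.8],
  [0,0,0,-3.6,-0.3,0,0.8],
  [0,0,0,-2.5,-0.2,0,0.8],
  [0,0,0,-1.5,-0.2,0,0.8],
  [0,0,0,0,0,0,0.8],
  [0,0,0,0,0,0,0.8],
])

```text
time: 10.28
tcp_pos: [0.6366, -0.0693, 0.2453]
eef_rot: [[-0.575, 0.818, 0.001], [0.818, 0.575, 0.001], [0.0, 0.001, -1.0]]
force: [0.5, 0.5, -0.5]
grip_width: 0.375
gripper_force: 30.0
```

```bash
python3 - <<'E'
from rig import env
from h import *
s=env.sense();print(s['time'],s['tcp_pos'].round(4),np.round(s['eef_rot'],3).tolist(),s['joint_pos'].round(1))
w=env.camera_info('wrist');im=env.read_camera('wrist')
np.savez('w3.npz',im=im,w=np.array(w,dtype=object),tcp=s['tcp_pos'],R=s['eef_rot'])
for q in('slide_well','slide_knob','sample_tube'): print(q,[(round(float(d['score']),2),np.round(d['rect']).tolist()) for d in env.cut_out('wrist',q)][:3])
P=np.array(s['tcp_pos']);R=np.array(s['eef_rot'])
print('cap top, base px',proj(w,P-R[:,2]*.011),proj(w,P+R[:,2]*.089))
cv2.imwrite('pics/w3.png',cv2.resize(im,(800,600),interpolation=cv2.INTER_CUBIC)[:,:,::-1])
E
```

```text
10.275 [ 0.6366 -0.0693  0.2453] [[-0.575, 0.818, 0.001], [0.818, 0.575, 0.001], [0.0, 0.001, -1.0]] [-19.3  22.1  28.8  82.3 -10.7  78.3  45. ]
slide_well [(0.96, [254.0, 0.0, 317.0, 161.0])]
slide_knob [(0.59, [257.0, 3.0, 319.0, 158.0])]
sample_tube [(0.95, [248.0, 212.0, 330.0, 354.0])]
cap top, base px (np.float64(285.11426168458144), np.float64(309.50405082561576)) (np.float64(286.24057860995015), np.float64(228.17419764126362))
```

View pics/w3.png

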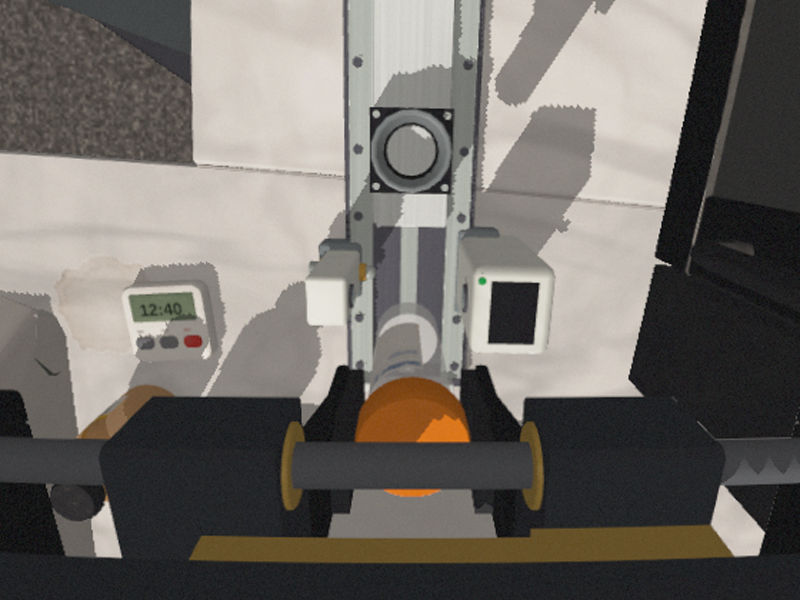

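The wrist view shows the slide hole collar centred at (411,150) in the 800-wide picture. The tube base ring is at about (407,333), and the posts are at (335,285) and (510,300). I'll work out the offset between tube base and hole.

```bash
python3 - <<'E'
from h import *
z=np.load('w3.npz',allow_pickle=True);w=z['w'].item();P=z['tcp'];R=z['R'];im=z['im']
def ring(c,r,zz,n=24):
    return np.array([proj(w,[c[0]+r*np.cos(t),c[1]+r*np.sin(t),zz]) for t in np.linspace(0,6.283,n)])
well=onz(w,411.5*.7,150*.7,.07);print('well',well)
for nm,p in(('well',well),):
    d=p-P;print(nm,'tool dx,dy',d@R[:,0],d@R[:,1])
# visible tube base ring bbox predicted if hanging straight
b=P+R[:,2]*.089
q=ring(b,.014,b[2]);print('base ring pred bbox/0.7',q.min(0)/.7,q.max(0)/.7)
c=P-R[:,2]*.011; q=ring(c,.017,c[2]);print('captop pred bbox',q.min(0)/.7,q.max(0)/.7)
c=P+R[:,2]*.003; q=ring(c,.017,c[2]);print('capbot pred bbox',q.min(0)/.7,q.max(0)/.7)
q=ring(well,.02,.07);print('collar bbox',q.min(0)/.7,q.max(0)/.7)
g=cv2.resize(im[200:300,230:350],(720,600),interpolation=cv2.INTER_CUBIC)
for p in ring(b,.014,b[2],48): cv2.circle(g,(int((p[0]-230)*6+3),int((p[1]-200)*6+3)),2,(255,0,255),-1)
cv2.imwrite('pics/base.png',g[:,:,::-1])
E
```

```text
well [ 0.59246003 -0.0041203   0.07      ]
well tool dx,dy 0.07862026399474965 0.0012773116776062
base ring pred bbox/0.7 [379.33719616 297.49337157] [438.50950415 353.21517508]
captop pred bbox [349.06818987 389.28649894] [465.596373   490.67213692]
capbot pred bbox [354.03969569 368.54361986] [461.28553712 463.55597578]
collar bbox [377.55508422 114.25263713] [445.45266207 184.31964522]
```

View pics/base.png

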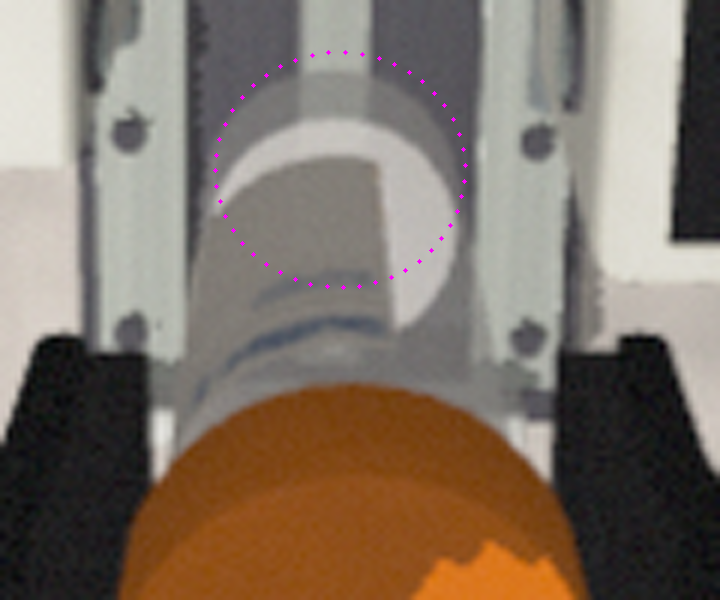

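The base ring sits about 2 mm toward tool -x of the TCP axis and is upright. So I move +8.06 cm in x and +0.13 cm in y, then lower to the collar.

Request:
step_arm([
  [0,0,0,2,0.03,0,0.8],
  [0,0,0,2,0.03,0,0.8],
  [0,0,0,2,0.03,0,0.8],
  [0,0,0,2.06,0.03,0,0.8],
  [0,0,0,0,0,2,0.8],
  [0,0,0,0,0,2.5,0.8],
  [0,0,0,0,0,2,0.8],
  [0,0,0,0,0,1,0.8],
  [0,0,0,0,0,0.5,0.8],
  [0,0,0,0,0,0.5,0.8],
  [0,0,0,0,0,0,0.8],
])

```text
time: 11.85
tcp_pos: [0.5915, -0.0038, 0.1604]
eef_rot: [[-0.574, 0.819, 0.0], [0.819, 0.574, 0.0], [0.0, 0.0, -1.0]]
force: [-0.6, -0.4, -0.1]
grip_width: 0.374
gripper_force: 30.0
```

Request:
step_arm([
  [0,0,0,0,0,0.5,0.8],
  [0,0,0,0,0,0.5,0.8],
  [0,0,0,0,0,0,0.8],
])

```text
time: 12.22
tcp_pos: [0.5912, -0.0039, 0.1497]
eef_rot: [[-0.574, 0.819, -0.001], [0.819, 0.574, -0.0], [0.0, -0.001, -1.0]]
force: [-0.6, -0.1, -0.9]
grip_width: 0.371
gripper_force: 30.0
```

Request:
step_arm([
  [0,0,0,0,0,0.4,0.8],
  [0,0,0,0,0,0.4,0.8],
  [0,0,0,0,0,0.4,0.8],
  [0,0,0,0,0,0.4,0.8],
  [0,0,0,0,0,0.4,0.8],
  [0,0,0,0,0,0.4,0.8],
  [0,0,0,0,0,0,0.8],
])

```text
time: 13.1
tcp_pos: [0.5913, -0.0039, 0.1259]
eef_rot: [[-0.574, 0.819, -0.001], [0.819, 0.574, -0.0], [0.0, -0.0, -1.0]]
force: [0.5, 0.1, -0.3]
grip_width: 0.378
gripper_force: 30.0
```

Request:
step_arm([
  [0,0,0,0,0,0.15,0.8],
  [0,0,0,0,0,0.15,0.8],
  [0,0,0,0,0,0.1,0.8],
  [0,0,0,0,0,0,0.8],
])

```text
time: 13.6
tcp_pos: [0.5919, -0.0041, 0.1229]
eef_rot: [[-0.574, 0.819, 0.001], [0.819, 0.574, 0.0], [-0.001, 0.001, -1.0]]
force: [-0.2, -0.0, 4.8]
grip_width: 0.374
gripper_force: 30.0
```

Floor contact (4.8 N) came at just the expected height, so the tube is seated. I'll release, rise, and move back over the knob.

Request:
step_arm([
  [0,0,0,0,0,0,0.5],
  [0,0,0,0,0,0,0.4],
  [0,0,0,0,0,0,0.3],
  [0,0,0,0,0,0,0.2],
  [0,0,0,0,0,-1,0.2],
  [0,0,0,0,0,-2,0.2],
  [0,0,0,0,0,-2.5,0.2],
  [0,0,0,0,0,-2.5,0.2],
  [0,0,0,0,0,-2,0.2],
  [0,0,0,0,0,0,0.2],
])

```text
time: 14.85
tcp_pos: [0.5924, -0.004, 0.2243]
eef_rot: [[-0.574, 0.819, 0.003], [0.819, 0.574, 0.001], [-0.001, 0.003, -1.0]]
force: [0.7, -0.9, -0.5]
grip_width: 0.799
gripper_force: 0.0
```

Request:
step_arm([
  [0,0,0,2,0,0,0.2],
  [0,0,0,3,0,0,0.2],
  [0,0,0,2,0,0,0.2],
  [0,0,0,0,0,0,0.2],
  [0,0,0,0,0,0,0.2],
])

```text
time: 15.48
tcp_pos: [0.5515, 0.0525, 0.222]
eef_rot: [[-0.574, 0.819, -0.0], [0.819, 0.574, -0.0], [-0.0, -0.0, -1.0]]
force: [0.1, -0.7, -0.4]
grip_width: 0.8
gripper_force: 0.0
```

```bash
python3 - <<'E'
from rig import env
from h import *
s=env.sense();print(s['time'],s['tcp_pos'].round(4))
w=env.camera_info('wrist');im=env.read_camera('wrist')
t=env.read_camera('top');ti=env.camera_info('top')
sc=env.read_camera('scene')
print([(round(float(d['score']),2),np.round(d['rect']).tolist()) for d in env.cut_out('scene','sample_tube')])
c=lambda a,box:cv2.resize(a[box[1]:box[3],box[0]:box[2]],(400,300),interpolation=cv2.INTER_CUBIC)
cv2.imwrite('pics/k.png',np.vstack([np.hstack([c(im,(0,0,560,420)),c(t,(230,130,370,235))]),np.hstack([c(sc,(220,120,320,195)),c(sc,(180,120,320,225))])])[:,:,::-1])
print(onz(ti,282.75,192.5,.08))
E
```

```text
15.475 [0.5515 0.0525 0.222 ]
[(0.9, [241.0, 250.0, 256.0, 301.0]), (0.71, [255.0, 148.0, 272.0, 172.0]), (0.69, [272.0, 193.0, 286.0, 237.0]), (0.48, [318.0, 111.0, 345.0, 166.0]), (0.22, [325.0, 168.0, 350.0, 181.0])]
[0.53123217 0.07712715 0.08      ]
```

View pics/k.png

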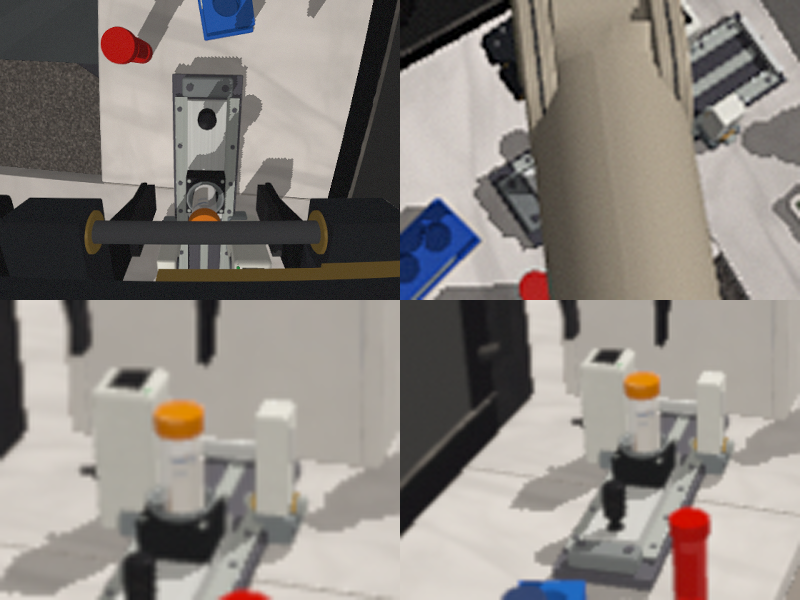

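The tube stands upright in the slide hole (its cap is clear in the scene crops), and the knob shows at (206,119) of the 400-wide wrist tile. Next I'll localise the knob and head numerically.

```bash
python3 - <<'E'
from rig import env
from h import *
s=env.sense();P=np.array(s['tcp_pos']);R=np.array(s['eef_rot'])
w=env.camera_info('wrist');im=env.read_camera('wrist');np.savez('w4.npz',im=im,w=np.array(w,dtype=object))
g=cv2.cvtColor(im,cv2.COLOR_RGB2GRAY);m=np.zeros_like(g);m[140:195,265:315]=(g[140:195,265:315]<50)
n,_,st,c=cv2.connectedComponentsWithStats(m)
for i in range(1,n):
    if st[i,4]>40:print(st[i].tolist(),c[i])
k=onz(w,288.4,166.6,.08);d=k-P
print('knob',k,d@R[:,0],d@R[:,1])
for t in (.08,.05): print(t,proj(w,[k[0],k[1],t]))
z=np.load('w3.npz',allow_pickle=True);w3=z['w'].item();well=np.array([.5925,-.0041])
for nm,u,v,h in(('det',511,309,.117),('lamp',332,300,.103),('det top edge',511,266,.117),('det bot',511,352,.117),('lamp top',328,276,.103),('lamp bot',328,325,.103)):
    p=onz(w3,u*.7,v*.7,h);print(nm,p,-(p[:2]-well)@R[:2,0],(p[:2]-well)@R[:2,1])
E
```

```text
[277, 152, 26, 29, 591] [289.30118443 166.29610829]
knob [0.53420094 0.07992214 0.08      ] 0.03237349666162223 0.0015248804376778195
0.08 (np.float64(288.4), np.float64(166.59999999999997))
0.05 (np.float64(288.3766570343217), np.float64(160.47337805858226))
det [ 0.68461985 -0.04072333  0.117     ] 0.08283061409977412 0.054464882103957085
lamp [ 0.60239257 -0.09733859  0.103     ] 0.08205675116987068 -0.04536504171897515
det top edge [ 0.66966193 -0.02179774  0.117     ] 0.058748356659999904 0.05306414569669438
det bot [ 0.70041729 -0.06063749  0.117     ] 0.10820417670521928 0.055986467150225115
lamp top [ 0.59294516 -0.08671101  0.103     ] 0.06793254969511037 -0.04701005032861862
lamp bot [ 0.60862711 -0.11147369  0.103     ] 0.0972119235008928 -0.04836355055886569
```

Knob is +3.0 cm in x and +0.15 cm in y from the TCP, and the head plane is about 82 mm past the loading place. I'll descend on the knob and grip.

Request:
step_arm([
  [0,0,0,1.5,0.15,0,0.2],
  [0,0,0,1.5,0,0,0.2],
  [0,0,0,0,0,2.5,0.2],
  [0,0,0,0,0,3,0.2],
  [0,0,0,0,0,3,0.2],
  [0,0,0,0,0,2.5,0.2],
  [0,0,0,0,0,2,0.2],
  [0,0,0,0,0,1.5,0.2],
  [0,0,0,0,0,0.9,0.2],
  [0,0,0,0,0,0.4,0.2],
  [0,0,0,0,0,0,0.2],
  [0,0,0,0,0,0,0.2],
])

```text
time: 17.23
tcp_pos: [0.5356, 0.0789, 0.0648]
eef_rot: [[-0.574, 0.819, 0.001], [0.819, 0.574, 0.0], [-0.0, 0.001, -1.0]]
force: [-0.7, 0.7, -0.8]
grip_width: 0.804
gripper_force: 0.0
```

Request:
step_arm([
  [0,0,0,0,0,0,0.5],
  [0,0,0,0,0,0,0.6],
  [0,0,0,0,0,0,0.7],
  [0,0,0,0,0,0,0.9],
  [0,0,0,0,0,0,0.9],
  [0,0,0,0,0,0,0.9],
  [0,0,0,0,0,0,0.9],
])

```text
time: 18.1
tcp_pos: [0.5348, 0.0785, 0.0641]
eef_rot: [[-0.574, 0.819, -0.001], [0.819, 0.574, -0.0], [0.0, -0.001, -1.0]]
force: [-3.7, -2.0, 3.5]
grip_width: 0.246
gripper_force: 30.0
```

Knob gripped (21 mm). Now I'll push along the rail, watching the force.

Request:
step_arm([
  [0,0,0,-0.2,-0.05,0,0.9],
  [0,0,0,-0.4,0,0,0.9],
  [0,0,0,-0.4,0,0,0.9],
  [0,0,0,-0.4,0,0,0.9],
  [0,0,0,-0.4,0,0,0.9],
  [0,0,0,-0.2,0,0,0.9],
  [0,0,0,0,0,0,0.9],
])

```text
time: 18.98
tcp_pos: [0.5448, 0.0636, 0.0641]
eef_rot: [[-0.575, 0.818, -0.003], [0.818, 0.575, 0.002], [0.003, -0.002, -1.0]]
force: [-11.0, 3.7, 9.3]
grip_width: 0.245
gripper_force: 30.0
```

Request:
step_arm([
  [0,0,0,-0.3,0,0,0.9],
  [0,0,0,-0.5,0,0,0.9],
  [0,0,0,-0.5,0,0,0.9],
  [0,0,0,-0.5,0,0,0.9],
  [0,0,0,-0.5,0,0,0.9],
  [0,0,0,-0.5,0,0,0.9],
  [0,0,0,-0.5,0,0,0.9],
  [0,0,0,-0.5,0,0,0.9],
  [0,0,0,-0.2,0,0,0.9],
  [0,0,0,0,0,0,0.9],
])

```text
time: 20.23
tcp_pos: [0.5673, 0.0304, 0.064]
eef_rot: [[-0.575, 0.818, -0.005], [0.818, 0.575, 0.001], [0.004, -0.003, -1.0]]
force: [-12.7, 1.4, 11.6]
grip_width: 0.241
gripper_force: 30.0
```

Request:
step_arm([
  [0,0,0,-0.3,-0.05,-0.05,0.9],
  [0,0,0,-0.3,-0.05,-0.05,0.9],
  [0,0,0,-0.3,-0.05,0,0.9],
  [0,0,0,-0.3,0,0,0.9],
  [0,0,0,0,0,0,0.9],
])

```text
time: 20.85
tcp_pos: [0.5733, 0.0211, 0.0643]
eef_rot: [[-0.576, 0.817, -0.004], [0.817, 0.576, 0.002], [0.004, -0.002, -1.0]]
force: [-6.9, 5.4, 0.3]
grip_width: 0.244
gripper_force: 30.0
```

Request:
step_arm([
  [0,0,0,-0.2,-0.02,0,0.9],
  [0,0,0,-0.2,-0.02,0,0.9],
  [0,0,0,-0.2,0,0,0.9],
  [0,0,0,0,0,0,0.9],
  [0,0,0,0,0,0,0.9],
])

```text
time: 21.48
tcp_pos: [0.5765, 0.0164, 0.0643]
eef_rot: [[-0.576, 0.817, -0.004], [0.817, 0.576, 0.003], [0.004, -0.001, -1.0]]
force: [-6.4, 8.1, 0.5]
grip_width: 0.243
gripper_force: 30.0
```

Request:
step_arm([
  [0,0,0,-0.1,0,0,0.9],
  [0,0,0,-0.1,0,0,0.9],
  [0,0,0,0,0,0,0.9],
  [0,0,0,0,0,0,0.9],
])

```text
time: 21.98
tcp_pos: [0.5776, 0.0147, 0.0643]
eef_rot: [[-0.576, 0.817, -0.004], [0.817, 0.576, 0.003], [0.004, -0.001, -1.0]]
force: [-5.3, 6.9, -0.4]
grip_width: 0.237
gripper_force: 30.0
```

Request:
step_arm([
  [0,0,0,-0.1,0,0,0.9],
  [0,0,0,-0.1,0,0,0.9],
  [0,0,0,0,0,0,0.9],
  [0,0,0,0,0,0,0.9],
])

```text
time: 22.48
tcp_pos: [0.5788, 0.013, 0.0643]
eef_rot: [[-0.576, 0.817, -0.004], [0.817, 0.576, 0.003], [0.004, -0.002, -1.0]]
force: [-7.6, 6.2, 0.6]
grip_width: 0.248
gripper_force: 30.0
```

```bash
python3 - <<'E'
from rig import env
from h import *
s=env.sense();P=np.array(s['tcp_pos']);R=np.array(s['eef_rot'])
print('travel',np.hypot(*(P[:2]-[.5348,.0785])),'force tool',np.array(s['force'])@R)
w=env.camera_info('wrist');im=env.read_camera('wrist');np.savez('w5.npz',im=im,w=np.array(w,dtype=object))
E
```

```text
travel 0.07886336094475946 force tool [ 9.4205422  -2.61343488 -0.53621198]
```

```bash
cat > avg.py <<'E'
from rig import env
from h import *
F=[];T=[]
for i in range(6):
    s=env.sense();R=np.array(s['eef_rot']);F.append(np.array(s['force'])@R);T.append(np.array(s['tcp_pos'])[:2]-[.5348,.0785]);env.read_camera('wrist')
print(round(s['time'],2),'travel mm',(np.mean(T,0)@[.575,-.818]*1e3).round(2),'F',np.mean(F,0).round(2),np.std(F,0).round(1)[0],'grip',s['gripper_force'])
E
python3 avg.py
```

```text
22.77 travel mm 78.83 F [10.3  -1.79 -0.45] 0.8 grip 29.998946534469724
```

Request:
step_arm([
  [0,0,0,-0.15,0,0,0.9],
  [0,0,0,0,0,0,0.9],
])

```text
time: 23.08
tcp_pos: [0.5798, 0.0114, 0.0643]
eef_rot: [[-0.576, 0.817, -0.003], [0.817, 0.576, 0.002], [0.004, -0.001, -1.0]]
force: [-5.7, 5.0, -0.7]
grip_width: 0.244
gripper_force: 30.0
```

```bash
python3 avg.py
```

```text
23.32 travel mm 80.85 F [ 7.68 -1.41  0.82] 0.6 grip 29.99987344723195
```

Request:
step_arm([
  [0,0,0,-0.15,0,0,0.9],
  [0,0,0,0,0,0,0.9],
])

```text
time: 23.62
tcp_pos: [0.5808, 0.0099, 0.0643]
eef_rot: [[-0.576, 0.818, -0.003], [0.818, 0.576, 0.002], [0.004, -0.001, -1.0]]
force: [-5.2, 4.8, 1.1]
grip_width: 0.24
gripper_force: 30.0
```

```bash
python3 avg.py
```

```text
23.88 travel mm 82.51 F [ 7.27 -1.67  0.77] 0.5 grip 29.99924393836409
```

Request:
step_arm([
  [0,0,0,-0.15,0,0,0.9],
  [0,0,0,0,0,0,0.9],
])

```text
time: 24.18
tcp_pos: [0.5814, 0.0091, 0.0643]
eef_rot: [[-0.576, 0.817, -0.004], [0.817, 0.576, 0.003], [0.004, -0.002, -1.0]]
force: [-6.7, 5.6, 0.2]
grip_width: 0.241
gripper_force: 30.0
```

```bash
python3 avg.py
```

```text
24.43 travel mm 83.53 F [ 9.23 -2.07 -0.84] 0.7 grip 29.99975628219545
```

The force dropped from 10.3 to 7.3 N at 80–82.5 mm and is now climbing (9.2 N at 83.5 mm). So the ball is in the notch, matching the ~82 mm seen by camera. A last numeric check on the tube and that it is at rest, then hand in.

```bash
python3 avg.py; python3 - <<'E'
from rig import env
from h import *
i=env.camera_info('scene');im=env.read_camera('scene')
print(blob(im,(8,150,100),(20,255,255),(200,80,330,210))[:2])
old=np.array([.592,-.0041]);d=np.array([.575,-.818])
p=old+d*.0835;print('expected cap centre px',proj(i,[*p,.127]))
print('cap at load', proj(i,[*old,.127]))
s=env.sense();print(s['joint_vel'].round(3).max(),s['gripper_force'])
E
```

```text
24.73 travel mm 83.53 F [ 9.44 -1.79 -0.4 ] 0.7 grip 29.99974746722728
[(2, [248.5, 151.0], [248, 151, 2, 1]), (1, [249.0, 149.0], [249, 149, 1, 1])]
expected cap centre px (np.float64(270.4043887000416), np.float64(137.55569572921985))
cap at load (np.float64(263.16965970798566), np.float64(150.0526420354383))
0.05 29.999725562520325
```

```bash
python3 - <<'E'
from rig import env
from h import *
p=np.array([.592,-.0041])+np.array([.575,-.818])*.0835
for c in('top','wrist','scene'):
    i=env.camera_info(c);im=env.read_camera(c);u,v=proj(i,[*p,.127]);print(c,round(u),round(v))
    print(blob(im,(5,120,60),(20,255,255))[:3],[(round(float(d['score']),2),np.round(d['rect']).tolist()) for d in env.cut_out(c,'sample_tube')])
    if c!='wrist':print('px colour there',im[int(v),int(u)], im[int(v)-12:int(v)+13:4,int(u)].tolist())
E
```

```text
top 336 151
[(236, [407.8, 194.9], [398, 186, 25, 16]), (27, [33.3, 268.2], [31, 266, 6, 5]), (16, [341.4, 152.0], [341, 148, 2, 9])] [(0.63, [274.0, 225.0, 283.0, 238.0]), (0.52, [202.0, 268.0, 220.0, 283.0])]
px colour there [152 141 126] [[118, 109, 98], [140, 131, 115], [149, 138, 123], [152, 141, 126], [137, 131, 117], [117, 108, 97], [169, 157, 137]]
wrist 287 601
[(6163, [307.7, 382.7], [107, 368, 381, 26]), (365, [226.4, 326.5], [222, 295, 13, 62]), (349, [349.9, 325.6], [342, 295, 14, 62])] []
scene 270 138
[(102, [353.5, 146.5], [348, 142, 13, 11]), (75, [349.6, 163.5], [343, 160, 15, 7]), (5, [269.0, 150.0], [267, 150, 5, 1])] [(0.9, [240.0, 252.0, 259.0, 301.0]), (0.85, [270.0, 194.0, 287.0, 238.0])]
px colour there [28 26 28] [[32, 29, 33], [27, 25, 27], [26, 24, 27], [28, 26, 28], [26, 24, 28], [26, 24, 26], [54, 50, 48]]
```

The top camera sees the cap's right edge just past the arm at (341.5,152). Expected was 342,151, so the tube stands where it should, between the posts.

```bash
python3 -c "
from rig import env
print(env.sign_off())"
```

```text
the job is handed in; nothing more can be done
None
```

I tipped the sample tube, stood it in the slide and pushed the slide about 83.5 mm, where the force profile puts the ball in the notch; the job is handed in with the gripper still holding the knob, though no verdict came back and I only confirmed the final tube position from a visible sliver of its cap.

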